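# Set and lock the microscope lamp, then hold its shutter half open

## Task

On the white lamp supply, turn the brightness knob clockwise until its pointer meets the bold mark, then slide the forked lock fully home over the pointer. Only then slide the sprung shutter on the grey lamp house to its half line, so that half of the round port is uncovered (never nearly or fully open), and finish while still holding it there against its spring: do not let go at the end. Leave the slide box, bottle and tube rack where they stand.

Things in the scene. Friction and masses are not known exactly. Their poses are not given: they have to be found in the camera images.
- supply: White lamp supply, a fixed box 150 (x) x 210 (y) x 70 mm high; origin at the centre of its underside, z up. Left or right of the lamp house, turned up to 0.35 rad. On its top: the knob, axis at x 0, y +45 mm, and on its -y side the lock, sliding along y at x 0 between two aluminium rails (6 mm high, x +-19 mm).
- knob (a joint): Knob angle (rad), 0 to 2.8, growing clockwise from above. At 2.0 the pointer (white strip on top of one end of the bar) points along the supply's -y, at the bold mark and the lock; no stop there. Starts between 0.6 and 1.5, so turn clockwise by 0.5 to 1.4. Friction 0.04 N m; it stays where left.
- knob_grip (a point): Point on the knob's axis, 7 mm under the top of its upright bar grip (49 long, 14 thick, 32 mm tall, 12 to 44 mm above the supply's top), on a black disc of radius 26 mm. TCP height for a pinch from above. Turns with the knob: x along the bar, pointer on the -x end.
- mark (a point): Centre of the bold black mark, a line 12 mm long, 4 mm wide on the supply's top, 42 mm from the knob's axis towards the lock. The other ticks round the knob are thin and grey.
- lock (a joint): Lock travel (m), 0 (open, at the start) to 0.048 (fully home, against its stop), growing along the supply's +y, towards the knob. Steel carriage 31 (x) x 30 (y) x 26 mm high; its two prongs, 21 mm apart, reach 28 mm ahead and straddle the bar's pointer end; they jam on the bar if the knob is over about 0.15 rad off the mark. Friction 1.5 N; stays where left.
- lock_grip (a point): Grip point in the lock's black block, 16 (x) x 20 (y) x 36 mm tall, on the carriage; 10 mm under the block's top, 52 mm above the supply's top. 103 mm from the knob's axis with the lock open, 55 mm when home. Axes as the supply's. Best pinched across x.
- lamphouse: Grey lamp house, a fixed box 160 (x) x 220 (y) x 80 mm high; origin at the centre of its underside, z up; turned up to 0.35 rad. A round white frosted port, 50 mm wide (x 0, y -50 mm), lies in its top under the steel shutter, which slides along y between aluminium rails (10 mm high, x +-41 mm). A 12 mm high bridge ends the track at y +88 mm.
- shutter (a joint): Shutter travel (m), 0 (shut, at the start) to 0.060 (fully open), growing along the lamp house's +y; half is 0.030. Steel plate 70 (x) x 60 (y) x 5 mm. A spring pulls it shut with 3 N at 0, rising by 1.8 N per 10 mm: 8.4 N at half. Flies shut if let go.
- tab_grip (a point): Grip point in the shutter's black upright tab, 30 (x) x 12 (y) x 38 mm tall, on the plate; 14 mm under the tab's top, 111 mm above the bench; moves with the shutter. 18 mm from the plate's centre towards +y. Axes as the lamp house's. Best pinched across y (fingers closing along the travel).
- half_line (a point): Middle of the half line, the longest of three black lines on the lamp house's top beside the +x rail (short ones: shut, fully open). The small steel finger at the plate's leading (+y) edge points at it when the shutter is half open.
- slide_box: Closed blue slide box, 60 x 100 x 35 mm, loose, near the robot; origin at the centre of its underside. Leave alone.
- bottle: White bottle with blue cap, 64 mm across, 130 mm tall, loose, beyond the units; origin at the centre of its underside. Leave alone.
- tube_rack: Yellow tube rack, 60 x 150 x 48 mm (80 mm with its three blue-capped tubes), loose, beyond the units; origin at the centre of its underside. Leave alone.

How it is judged:
On the way, in this order (a step that is already met when the one before it is completed fails the run):
1. the knob's pointer is at the mark, the lock still open (value of joint knob between 1.85 and 2.15 rad and value of joint lock below 0.015 m), for 0.2 s.
2. the lock is fully home over the pointer, the knob still at the mark (value of joint knob between 1.85 and 2.15 rad and value of joint lock above 0.043 m), for 0.2 s.
3. the shutter is held at half travel (value of joint shutter between 0.024 and 0.036 m and contact force between the fingers and shutter above 3 N), for 0.5 s.
At the end, for the whole second after the job is handed in: The program has ended with the fingers still holding the shutter (contact force with its tab above 3 N), at rest at half travel, 30 mm within 6 mm; the lock is home (within 5 mm of its stop) and the knob is within 0.15 rad of the mark (all of step 2 and all of step 3 and velocity of joint shutter between -0.005 and 0.005 m/s); the arm keeps its last pose, push and grip.
It fails at once if the shutter opened (by more than 10 mm) before the lock is home (value of joint shutter above 0.01 m and value of joint lock below 0.043 m).
It fails at once if the shutter nearly or fully open (beyond 45 mm) (value of joint shutter above 0.045 m).
It fails at once if the slide box moved by more than 20 mm (distance of slide_box from where it was at the start of the episode above 0.02 m).
It fails at once if the bottle moved by more than 20 mm (distance of bottle from where it was at the start of the episode above 0.02 m).
It fails at once if the tube rack moved by more than 20 mm (distance of tube_rack from where it was at the start of the episode above 0.02 m).
It also fails if it takes over 54 s, if anything falls off the work surface, if the arm or the gripper's body presses on something with over 40 N, if the wrist force passes 120 N, or if a joint passes its speed limit or range.

## Robot

A 7-joint arm with a two-finger parallel gripper is mounted at the origin on the work surface. World frame = base frame: x ahead of the robot, y to its left, z up, the work surface at z = 0. Lengths are in m, angles in rad, forces in N, time in s.
With the tool pointing down it reaches from about 0.4 to 0.85 m from the base axis. Payload 4.5 kg.
Tool frame: the origin (TCP) lies between the finger pads, 19 mm behind the fingertips; this is the grasp point; y points along the fingers, z is the direction in which the jaws open and shut, and the axes are right-handed (so a half turn about y gives the same grasp; the last joint's range is limited). The gripper opens to 88 mm and grips with 3 to 60 N. Pads are 18 mm wide; open, the fingers measure 123 mm over their backs; the gripper's body (75 mm by 187 mm) begins 45 mm behind the grasp point.
Start: joints at [1.306, 0.689, -0.195, 1.565, 0.157, 0.902, -0.215], TCP at [0.184, -0.597, 0.257] pointing down, gripper open.
Joint ranges: [-3.01, 3.01], [-0.46, 2.08], [-1.47, 1.51], [0.13, 2.56], [-1, 4.14], [0.04, 2.09], [-2.66, 2.66]. Speed limits (rad/s): [2.57, 2.57, 3.14, 3.14, 3.14, 3.14, 3.14].

## Interface

Orientations are given as a unit quaternion [x, y, z, w].
In Python, from plant import r, snapshot, get_calibration, job, boxes_of gives the robot as it stands. The module is installed in compiled form; this text tells all that it offers.
- The arm moves only by the shell command python3 -m handwheel 'ROWS' [OPENING] [FORCE]. ROWS is JSON, a list that holds one entry, the list of rows, each a list of 6 numbers: the shift along the tool's x, y, z as a fraction of full scale, then the turn, a rotation vector about the tool's x, y, z as a fraction of full scale. In form: [[[x, y, z, wx, wy, wz], ...]]. A call has 1 to 12 rows; each row is the pose to reach, as a shift and turn from the pose commanded when the call began, along the tool's axes at that moment, turning the shorter way round; what a row does not reach only later rows make up. Full scale, the value 1, is 100 cm for a shift and 180 degrees for a turn. A row lasts 1/12 s, in which the tool goes at most 41.7 mm and 7.16 degrees, less where a joint would pass 70% of its speed; a pose out of reach is approached as far as the arm can. A call with a number of a shift or a turn outside -1 to 1 is refused whole. A call with a gripper value outside its range is refused whole. OPENING is the opening, from -1 (shut) to 1 (fully open), set as the call begins (- or left out, the last holds). The fingers move at their own pace and stop on an object; FORCE is the grip in N (left out, the last holds). Time passes only in rows, so rows that repeat a pose let the fingers close. It gives the time, the measured TCP pose, the force and the opening at its end, in the units of the state.
- r.get_state(): the state, without advancing time (a new reading comes with each control period).
- snapshot(name): name is "scene" or "top" or "wrist"; returns the picture (400x640x3 uint8, red, green, blue); there is no depth.
- get_calibration(name): a dict with "fx", "fy", "cx", "cy" (pixels), "k1" (the pictures are not rectified: a ray, as slopes to the right and down, at radius r is drawn at 1 + k1 r^2 times it, then the intrinsics apply), "T" (4x4, takes a point from camera to world coordinates). Camera axes: x right, y down, z forward; pixel columns grow to the right and rows downward; lengths in m; the calibration is good to about 2 mm. A picture is of the moment at which its call begins: read the wrist's pose just before it. get_calibration takes no time and is no camera call; for the wrist camera it gives the pose at the moment of the call.
- job.finish_job(): hands the job in, once; it reports no verdict.
Trained networks look in the newest picture that a camera, given by its name, has taken for a name from the list of things; names that differ only in an ending like _2 or _b are one class to them, and where a whole thing is asked for, a point or a joint stands for the part that bears it (a point fixed in the world has none). Each returns a list of dicts, best first, with "confidence" (0 to 1); they miss things now and then, are a little off and sometimes report something else, mostly with a low value. They report only what shows in the picture. A call takes as long as a camera call.
- boxes_of(thing, camera): "bbox" ([left, top, right, bottom] in pixels, round what is visible of it).
The state is a dict: "clock": time; "q": joint angles; "qd": joint speeds; "joint_torque": joint torques, N m; "tool_pos": TCP position; "eef_rot": TCP orientation; "contact_force": force on the tool from outside, world axes, zero at the start; "moment": the same for the moment, N m; "opening": opening from 0.0 (shut) to 1.0 (fully open).
Only numpy, scipy, OpenCV 4.12 (cv2) and the standard library are available. Lean on these libraries where they do the work, as an engineer would, in place of code of your own. Each camera call takes 0.05 s, during which the arm holds its last target. There are 200 camera calls.

## Working session

There is one attempt and no reset: what is moved stays moved. The work goes in short steps, Python scripts to look and compute and a shell command to move; the robot and the scene stay as the last step left them, time stands still between calls to the robot, and variables do not carry over. Pictures are saved under pics/ and viewed, about 8 in all and at most 12, crops included, and the job is handed in when it is done.

```bash
mkdir -p pics; ls; cat > h.py <<'E'
import numpy as np, cv2
from plant import r, snapshot, get_calibration, job, boxes_of
from scipy.spatial.transform import Rotation as R
def ray(cal,px):
    K=np.array([[cal['fx'],0,cal['cx']],[0,cal['fy'],cal['cy']],[0,0,1.]])
    p=cv2.undistortPoints(np.array([[px]],float),K,np.array([cal['k1'],0,0,0.]))[0,0]
    T=np.array(cal['T']); return T[:3,3],T[:3,:3]@np.array([p[0],p[1],1])
def at(cal,px,z):
    o,d=ray(cal,px); return o+d*(z-o[2])/d[2]
def proj(cal,P):
    T=np.array(cal['T']); p=T[:3,:3].T@(np.array(P)-T[:3,3]); a=p[:2]/p[2]
    a=a*(1+cal['k1']*(a@a)); return np.array([cal['fx']*a[0]+cal['cx'],cal['fy']*a[1]+cal['cy']])
def save(n,im): cv2.imwrite('pics/'+n,cv2.cvtColor(im,cv2.COLOR_RGB2BGR))
E
python3 - <<'E'
from h import *
np.set_printoptions(precision=3,suppress=True)
s=r.get_state(); print(s['clock'],s['tool_pos'],s['eef_rot'],s['opening'])
for c in ['top','scene']:
    im=snapshot(c); save(c+'1.png',im); cal=get_calibration(c); print(c,cal)
    for t in ['supply','knob','lock','lamphouse','shutter','slide_box','bottle','tube_rack','mark','half_line','tab_grip','lock_grip']:
        try:
            b=boxes_of(t,c)[:1]; print(t,[(np.round(x['bbox'],0),round(x['confidence'],2)) for x in b])
        except Exception as e: print(t,e)
E
```

```text
pics
0.0 [ 0.184 -0.597  0.257] [-0.105  0.7   -0.699  0.105] 1.0036057039353985
top {'fx': 378.37251517672775, 'fy': 378.37251517672775, 'cx': 317.8974324772483, 'cy': 198.97459983129426, 'k1': -0.08895386593803542, 'T': array([[ 0.007, -0.986,  0.167,  0.463],
       [-1.   , -0.009, -0.015, -0.019],
       [ 0.017, -0.166, -0.986,  0.735],
       [ 0.   ,  0.   ,  0.   ,  1.   ]])}
supply [(array([357., 184., 474., 269.]), 0.74)]
knob [(array([381., 210., 408., 240.]), 0.79)]
lock [(array([430., 213., 466., 233.]), 0.65)]
lamphouse [(array([106., 147., 252., 264.]), 0.76)]
shutter [(array([174., 177., 222., 234.]), 0.58)]
slide_box [(array([234., 291., 294., 325.]), 0.94)]
bottle [(array([355.,  68., 393., 118.]), 0.88)]
tube_rack [(array([175.,  79., 257., 120.]), 0.8)]
mark [(array([357., 185., 477., 268.]), 0.92)]
half_line [(array([104., 144., 249., 263.]), 0.74)]
tab_grip [(array([178., 178., 221., 232.]), 0.92)]
lock_grip [(array([429., 211., 466., 234.]), 0.92)]
scene {'fx': 416.10574438454034, 'fy': 416.10574438454034, 'cx': 323.4462563941473, 'cy': 196.20355939179217, 'k1': -0.0169362032039524, 'T': array([[ 0.679,  0.572, -0.461,  0.945],
       [ 0.734, -0.538,  0.414, -0.332],
       [-0.011, -0.619, -0.785,  0.719],
       [ 0.   ,  0.   ,  0.   ,  1.   ]])}
supply [(array([154., 199., 296., 332.]), 0.57)]
knob [(array([229., 213., 260., 245.]), 0.58)]
lock [(array([180., 245., 219., 283.]), 0.62)]
lamphouse [(array([338., 107., 464., 202.]), 0.93)]
shutter [(array([361., 130., 399., 163.]), 0.59)]
slide_box [(array([264., 136., 317., 171.]), 0.7)]
bottle [(array([330., 306., 375., 359.]), 0.85)]
tube_rack [(array([426., 198., 498., 266.]), 0.61)]
mark [(array([153., 200., 298., 327.]), 0.57)]
half_line [(array([338., 108., 461., 203.]), 0.66)]
tab_grip [(array([360., 130., 396., 161.]), 0.86)]
lock_grip [(array([182., 244., 222., 281.]), 0.61)]
```

```bash
python3 - <<'E'
from h import *
im=cv2.imread('pics/top1.png'); c=im[135:280,95:495]; cv2.imwrite('pics/top1c.png',cv2.resize(c,None,fx=2,fy=2,interpolation=cv2.INTER_CUBIC))
E
```

```text
(no output)
```

View pics/top1c.png

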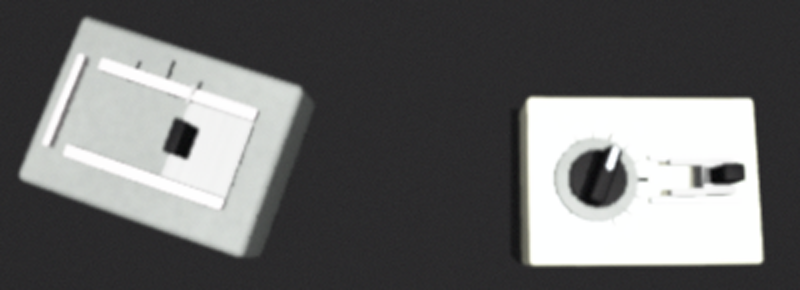

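```bash
cat > m1.py <<'E'
from h import *
from scipy.optimize import least_squares
np.set_printoptions(precision=3,suppress=True)
cal=get_calibration('top'); f=lambda u,v:(95+u/2,135+v/2)
def fit(px,loc,x0):
    def res(p):
        c,s=np.cos(p[2]),np.sin(p[2])
        return np.concatenate([proj(cal,[p[0]+c*l[0]-s*l[1],p[1]+s*l[0]+c*l[1],l[2]])-q for l,q in zip(loc,px)])
    o=least_squares(res,x0); print(o.x,'rms px',np.sqrt(np.mean(o.fun**2)),o.fun); return o.x
S=fit([f(527,97),f(752,98),f(762,264),f(524,266)],[(.075,.105,.07),(.075,-.105,.07),(-.075,-.105,.07),(-.075,.105,.07)],[.4,-.3,0])
L=fit([f(86,17),f(302,87),f(243,257),f(20,179)],[(.08,.11,.08),(.08,-.11,.08),(-.08,-.11,.08),(-.08,.11,.08)],[.4,.3,0])
W=lambda p,x,y,z:np.array([p[0]+np.cos(p[2])*x-np.sin(p[2])*y,p[1]+np.sin(p[2])*x+np.cos(p[2])*y,z])
kg=W(S,0,.045,.107);lg=W(S,0,-.058,.122);tg=W(L,0,-.032,.111)
print('knob',kg,'lock',lg,'tab',tg)
for n,p in [('kg',kg),('lg',lg),('tg',tg)]:
    for c in ['top','scene']: print(n,c,proj(get_calibration(c),p))
tip=at(cal,f(614,150),.114); print('tip',tip-kg, 'bar far end', at(cal,f(586,202),.114)-kg)
sb=at(cal,(264,308),.035);print('slidebox',sb)
for q in [(374,90),(216,100)]: print(at(cal,q,.08))
E
python3 m1.py
```

```text
[ 0.53  -0.205  0.   ] rms px 0.6564917456470268 [-1.093 -0.336  0.063  0.471 -0.283  0.284  1.267 -0.385]
[ 0.567  0.223 -0.305] rms px 1.5342792926359334 [-1.614 -1.488  2.523 -0.474  0.975  1.333 -2.152  0.245]
knob [ 0.53  -0.16   0.107] lock [ 0.53  -0.263  0.122] tab [0.558 0.193 0.111]
kg top [396.101 222.706]
kg scene [240.326 223.928]
lg top [459.284 222.038]
lg scene [188.159 253.92 ]
tg top [186.023 204.274]
tg scene [384.978 135.663]
tip [ 0.021 -0.009  0.007] bar far end [-0.023  0.016  0.007]
slidebox [0.382 0.066 0.035]
[ 0.782 -0.133  0.08 ]
[0.758 0.161 0.08 ]
```

```bash
cat >> h.py <<'E'
def plan(pos,yaw):
    "shift and turn (full-scale units) from the measured pose to TCP pos, tool down, jaws along yaw (mod pi)"
    np.set_printoptions(precision=4,suppress=True)
    s=r.get_state(); A=R.from_quat(s['eef_rot']).as_matrix(); p=np.array(s['tool_pos'])
    for y in (yaw,yaw+np.pi):
        z=np.array([np.cos(y),np.sin(y),0]); d=np.array([0,0,-1.]); B=np.c_[np.cross(d,z),d,z]
        rv=R.from_matrix(A.T@B).as_rotvec()
        print('plan',A.T@(np.array(pos)-p),rv/np.pi,'q7',s['q'][6])
E
python3 - <<'E'
from h import *
s=r.get_state(); print(R.from_quat(s['eef_rot']).as_matrix())
plan([.53,-.16,.22],1.054)
E
```

```text
[[-9.55689683e-01 -4.94824994e-07  2.94376001e-01]
 [-2.94376000e-01 -5.78683509e-05 -9.55689681e-01]
 [ 1.75079528e-05 -9.99999998e-01  5.51585213e-05]]
plan [-0.4594  0.0374 -0.3161] [-0.     -0.7404  0.    ] q7 -0.21512256294707405
plan [-0.4594  0.0374 -0.3161] [-0.      0.2596 -0.    ] q7 -0.21512256294707405
```

```bash
python3 -m handwheel '[[[-0.23,0,-0.16,0,-0.23,0],[-0.23,0,-0.16,0,-0.23,0],[-0.23,0,-0.16,0,-0.23,0],[-0.23,0,-0.16,0,-0.23,0],[-0.23,0,-0.16,0,-0.23,0],[-0.23,0,-0.16,0,-0.23,0],[-0.46,0,-0.316,0,-0.46,0],[-0.46,0,-0.316,0,-0.46,0],[-0.46,0,-0.316,0,-0.46,0],[-0.46,0,-0.316,0,-0.46,0],[-0.46,0,-0.316,0,-0.46,0],[-0.46,0,-0.316,0,-0.46,0]]]' 1 20; python3 -c "
from h import *
plan([.53,-.16,.25],1.054)"
```

```text
clock: 2.3
tool_pos: [0.4953, -0.2037, 0.2576]
eef_rot: [0.543, -0.453, 0.454, -0.543]
contact_force: [0.5, -0.8, 0.2]
opening: 0.995
plan [-0.0369  0.0076  0.0419] [ 0.     -0.2786  0.0002] q7 0.03997544185437672
plan [-0.0369  0.0076  0.0419] [-0.0003  0.7214  0.    ] q7 0.03997544185437672
```

```bash
python3 -m handwheel '[[[-0.037,0.0076,0.042,0,-0.279,0],[-0.037,0.0076,0.042,0,-0.279,0],[-0.037,0.0076,0.042,0,-0.279,0],[-0.037,0.0076,0.042,0,-0.279,0],[-0.037,0.0076,0.042,0,-0.279,0],[-0.037,0.0076,0.042,0,-0.279,0],[-0.037,0.0076,0.042,0,-0.279,0],[-0.037,0.0076,0.042,0,-0.279,0],[-0.037,0.0076,0.042,0,-0.279,0],[-0.037,0.0076,0.042,0,-0.279,0]]]'; python3 - <<'E'
from h import *
plan([.53,-.16,.25],1.054)
cal=get_calibration('wrist'); im=snapshot('wrist'); save('w1.png',im); np.save('w1.npy',cal,allow_pickle=True)
print(np.array(cal['T']), proj(cal,[.53,-.16,.107]),proj(cal,[.53,-.263,.122]))
print(boxes_of('knob','wrist')[:1],boxes_of('lock','wrist')[:1])
E
```

```text
clock: 3.13
tool_pos: [0.5293, -0.1617, 0.2498]
eef_rot: [0.683, -0.183, 0.183, -0.683]
contact_force: [-0.2, 0.2, -0.3]
opening: 1.0
plan [-0.0003 -0.0002  0.0018] [ 0.     -0.0024  0.    ] q7 0.6534005500800812
plan [-0.0003 -0.0002  0.0018] [-0.0001  0.9976  0.    ] q7 0.6534005500800812
[[ 0.5002  0.8284  0.2522  0.4643]
 [ 0.8659 -0.4784 -0.1462 -0.1233]
 [-0.0005  0.2915 -0.9566  0.3777]
 [ 0.      0.      0.      1.    ]] [323.0585 193.7239] [227.3665 251.3035]
[{'bbox': [296.9, 166.1, 352.1, 226.6], 'confidence': 0.72}] [{'bbox': [221.2, 205.1, 280.5, 254.5], 'confidence': 0.88}]
```

View pics/w1.png

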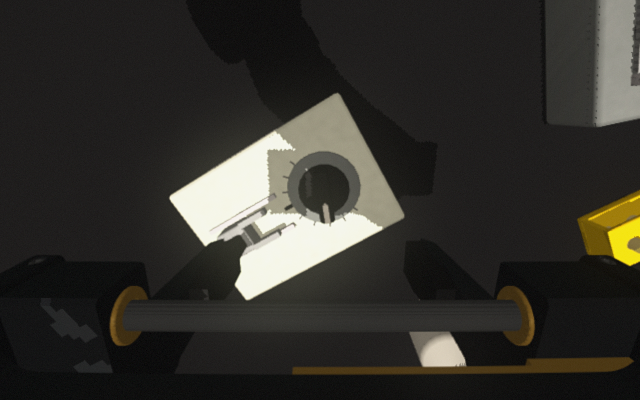

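```bash
cat > m2.py <<'E'
from m1 import *
print('---')
cal=np.load('w1.npy',allow_pickle=True).item()
import m1; m1.cal=cal
S2=fit([(339,94),(247,299),(170,196),(404,215)],[(-.075,.105,.07),(.075,-.105,.07),(-.075,-.105,.07),(.075,.105,.07)],[.53,-.2,0])
for z in (.07,.082,.114): print(z,proj(cal,W(S2,0,.045,z)),proj(cal,W(S,0,.045,z)))
kg=W(S2,0,.045,.114); print(kg)
for q in [(327,222),(326,204)]:
    d=at(cal,q,.114)-kg; print(d,np.arctan2(d[1],d[0]),np.linalg.norm(d))
c=at(cal,(324,188),.072); print('ring centre',c)
E
python3 m2.py | sed -n '/---/,$p'; python3 - <<'E'
import cv2
a=cv2.imread('pics/w1.png')[140:260,190:390]; cv2.imwrite('pics/w1c.png',cv2.resize(cv2.convertScaleAbs(a,alpha=1.3),None,fx=4,fy=4,interpolation=cv2.INTER_CUBIC))
E
```

```text
---
[ 0.533 -0.205  0.003] rms px 2.4106315693084897 [ 0.391 -3.529 -0.404  2.501 -3.151  0.438  3.111  2.768]
0.07 [324.401 186.673] [322.958 184.615]
0.082 [324.495 189.595] [322.997 187.465]
0.114 [324.782 198.579] [323.118 196.233]
[ 0.533 -0.16   0.114]
[ 0.021 -0.01  -0.   ] -0.43035710249030434 0.02281603076885516
[ 0.005 -0.002 -0.   ] -0.3088105373818403 0.005283444655011445
ring centre [ 0.534 -0.161  0.072]
```

View pics/w1c.png

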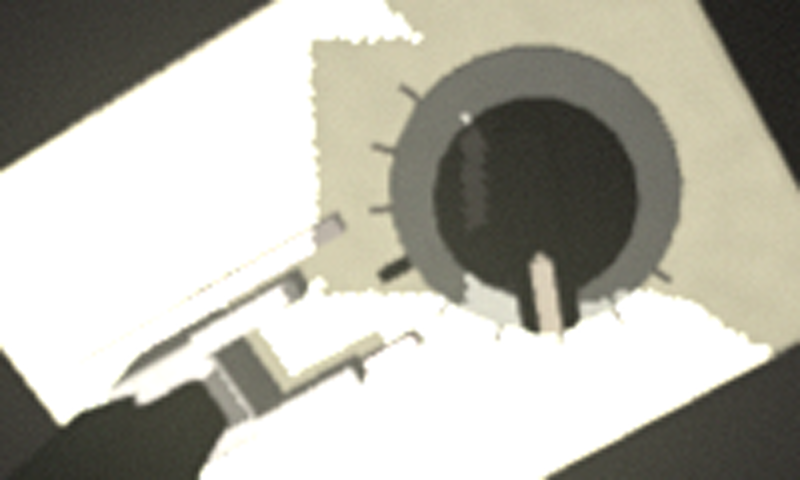

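```bash
python3 - <<'E'
from h import *
cal=np.load('w1.npy',allow_pickle=True).item()
m=at(cal,(288.7,207.5),.07); k=at(cal,(324,187),.07); print(m,k,m-k)
plan([.532,-.160,.107],1.10)
E
```

```text
[ 0.53385475 -0.20447848  0.07      ] [ 0.53314399 -0.16051826  0.07      ] [ 0.00071076 -0.04396021  0.        ]
plan [0.0015 0.1429 0.0027] [ 0.0001 -0.0165  0.0001] q7 0.6546734570665272
plan [0.0015 0.1429 0.0027] [-0.0002  0.9835  0.0002] q7 0.6546734570665272
```

```bash
python3 -m handwheel '[[[0.0015,0.05,0.003,0,-0.0165,0],[0.0015,0.1,0.003,0,-0.0165,0],[0.0015,0.12,0.003,0,-0.0165,0],[0.0015,0.143,0.003,0,-0.0165,0],[0.0015,0.143,0.003,0,-0.0165,0],[0.0015,0.143,0.003,0,-0.0165,0],[0.0015,0.143,0.003,0,-0.0165,0]]]' && python3 -m handwheel '[[[0,0,0,0,0,0],[0,0,0,0,0,0],[0,0,0,0,0,0],[0,0,0,0,0,0],[0,0,0,0,0,0],[0,0,0,0,0,0],[0,0,0,0,0,0],[0,0,0,0,0,0],[0,0,0,0,0,0],[0,0,0,0,0,0]]]' -1 25; python3 - <<'E'
from h import *
s=r.get_state(); print(s['moment']); plan([.533,-.160,.107],0.0)
im=snapshot('wrist'); save('w2.png',im)
E
```

```text
clock: 3.87
tool_pos: [0.5333, -0.1595, 0.1083]
eef_rot: [-0.688, 0.164, -0.165, 0.688]
contact_force: [-0.7, 0.6, 0.4]
opening: 1.0
clock: 4.7
tool_pos: [0.5321, -0.1597, 0.1068]
eef_rot: [0.688, -0.164, 0.164, -0.688]
contact_force: [0.2, 0.3, 0.2]
opening: 0.267
[ 0.05743667 -0.14643252  0.03780252]
plan [ 0.001  -0.0002  0.0001] [ 0.      0.3506 -0.    ] q7 0.5004997130047354
plan [ 0.001  -0.0002  0.0001] [-0.     -0.6494 -0.    ] q7 0.5004997130047354
```

```bash
python3 -m handwheel '[[[0,0,0,0,0,0],[0,0,0,0,0,0],[0,0,0,0,0,0],[0,0,0,0,0,0],[0,0,0,0,0,0],[0,0,0,0,0,0]]]' -1 25; python3 - <<'E'
from h import *
s=r.get_state(); print(s['moment']); plan([.533,-.160,.107],0.0)
E
```

```text
clock: 5.25
tool_pos: [0.5312, -0.1608, 0.1067]
eef_rot: [0.688, -0.165, 0.164, -0.687]
contact_force: [-3.0, -5.0, 2.7]
opening: 0.155
[-0.83843968  0.60726555 -0.01298676]
plan [ 0.0012 -0.0003  0.0015] [0.0008 0.3504 0.0002] q7 0.500509915078721
plan [ 0.0012 -0.0003  0.0015] [ 0.0002 -0.6496 -0.0009] q7 0.500509915078721
```

```bash
python3 -m handwheel '[[[0,0,-0.0015,0,0.035,0],[0,0,-0.0015,0,0.07,0],[0,0,-0.0015,0,0.105,0],[0,0,-0.0015,0,0.14,0],[0,0,-0.0015,0,0.175,0],[0,0,-0.0015,0,0.21,0],[0,0,-0.0015,0,0.245,0],[0,0,-0.0015,0,0.28,0],[0,0,-0.0015,0,0.315,0],[0,0,-0.0015,0,0.351,0],[0,0,-0.0015,0,0.351,0],[0,0,-0.0015,0,0.351,0]]]' && python3 -m handwheel '[[[0,0,0,0,0,0],[0,0,0,0,0,0],[0,0,0,0,0,0]]]'; python3 - <<'E'
from h import *
s=r.get_state(); print(s['moment']); plan([.533,-.160,.107],0.0)
E
```

```text
clock: 6.25
tool_pos: [0.5325, -0.16, 0.1067]
eef_rot: [-0.5, 0.499, -0.499, 0.502]
contact_force: [1.5, 0.2, -3.4]
opening: 0.159
clock: 6.5
tool_pos: [0.5325, -0.1601, 0.1067]
eef_rot: [-0.499, 0.5, -0.5, 0.501]
contact_force: [3.2, 1.0, -4.9]
opening: 0.158
[ 0.25064075 -0.61883357 -0.00136698]
plan [-0.0001 -0.0003  0.0005] [-0.0007  0.0003 -0.0006] q7 -0.3321626103670324
plan [-0.0001 -0.0003  0.0005] [-0.0009 -0.9997  0.0011] q7 -0.3321626103670324
```

```bash
python3 -m handwheel '[[[0,0,0,0,0,0],[0,0,0,0,0,0],[0,0,0,0,0,0],[0,0,0,0,0,0],[0,-0.03,0,0,0,0],[0,-0.06,0,0,0,0],[0,-0.10,0,0,0,0],[0.03,-0.12,0,0,0,0],[0.06,-0.12,0,0,0,0],[0.103,-0.12,0,0,0,0],[0.103,-0.12,0,0,0,0],[0.103,-0.12,0,0,0,0]]]' 0.2; python3 - <<'E'
from h import *
plan([.533,-.263,.122],0.0)
cal=get_calibration('wrist'); im=snapshot('wrist'); save('w3.png',im[20:340,120:520]); np.save('w3.npy',cal,allow_pickle=True)
im=snapshot('top');save('t3.png',im)
a=cv2.resize(cv2.imread('pics/w3.png'),(800,640))[:400]; b=cv2.imread('pics/t3.png')[175:280,350:490]
b=cv2.resize(b,(266,200)); o=np.zeros((600,800,3),np.uint8); o[:400]=a; o[400:,:266]=b; cv2.imwrite('pics/c3.png',o)
E
```

```text
clock: 7.5
tool_pos: [0.5299, -0.2679, 0.2265]
eef_rot: [0.499, -0.502, 0.502, -0.497]
contact_force: [0.1, 1.4, 1.1]
opening: 0.602
plan [-0.0051  0.1045  0.0031] [ 0.0003 -0.0024  0.0006] q7 -0.028736059028799377
plan [-0.0051  0.1045  0.0031] [-0.001   0.9976  0.0005] q7 -0.028736059028799377
```

View pics/c3.png

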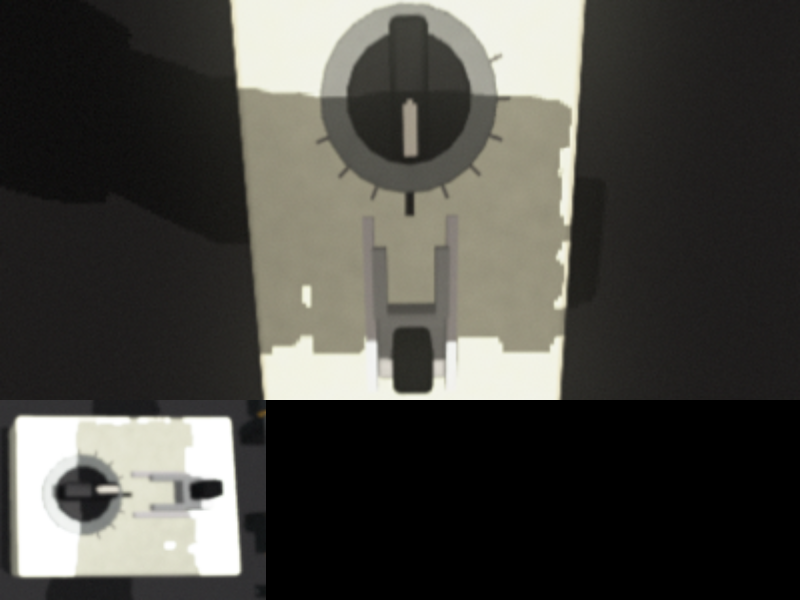

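```bash
python3 - <<'E'
from h import *
cal=np.load('w3.npy',allow_pickle=True).item()
print(cal['T'][:3,3])
for q in [(326,191),(326,200),(326,209)]: print(at(cal,q,.132))
print(proj(cal,[.533,-.263,.132]),proj(cal,[.533,-.273,.132]),proj(cal,[.533,-.253,.132]))
s=r.get_state(); print(s['tool_pos']); plan([.533,-.263,.122],0.0)
E
```

```text
[ 0.53062684 -0.19169686  0.35426621]
[ 0.53331045 -0.25181654  0.132     ]
[ 0.53328948 -0.25896347  0.132     ]
[ 0.53326822 -0.26624167  0.132     ]
[325.63979754 205.01416754] [325.68156996 217.21309411] [325.59673943 192.50424899]
[ 0.53104249 -0.26312134  0.22667906]
plan [-0.      0.1047  0.002 ] [ 0.0001 -0.0002 -0.0003] q7 -0.02909851305215598
plan [-0.      0.1047  0.002 ] [0.0005 0.9998 0.0002] q7 -0.02909851305215598
```

```bash
python3 -m handwheel '[[[-0.001,0.04,0.002,0,0,0],[-0.001,0.08,0.002,0,0,0],[-0.001,0.105,0.002,0,0,0],[-0.001,0.105,0.002,0,0,0],[-0.001,0.105,0.002,0,0,0],[-0.001,0.105,0.002,0,0,0]]]' && python3 -m handwheel '[[[0,0,0,0,0,0],[0,0,0,0,0,0],[0,0,0,0,0,0],[0,0,0,0,0,0],[0,0,0,0,0,0],[0,0,0,0,0,0],[0,0,0,0,0,0],[0,0,0,0,0,0],[0,0,0,0,0,0],[0,0,0,0,0,0]]]' -1 25
```

```text
clock: 8.1
tool_pos: [0.5348, -0.2619, 0.1234]
eef_rot: [-0.5, 0.499, -0.5, 0.501]
contact_force: [0.3, 0.4, 0.3]
opening: 0.599
clock: 8.93
tool_pos: [0.5332, -0.2632, 0.1221]
eef_rot: [0.5, -0.5, 0.5, -0.5]
contact_force: [-1.9, 0.2, 4.7]
opening: 0.179
```

```bash
python3 -m handwheel '[[[-0.006,0,0,0,0,0],[-0.012,0,0,0,0,0],[-0.018,0,0,0,0,0],[-0.024,0,0,0,0,0],[-0.030,0,0,0,0,0],[-0.036,0,0,0,0,0],[-0.042,0,0,0,0,0],[-0.046,0,0,0,0,0],[-0.049,0,0,0,0,0],[-0.050,0,0,0,0,0],[-0.050,0,0,0,0,0],[-0.050,0,0,0,0,0]]]'
```

```text
clock: 9.93
tool_pos: [0.5329, -0.215, 0.1221]
eef_rot: [0.5, -0.5, 0.501, -0.499]
contact_force: [-2.0, -3.8, 4.7]
opening: 0.183
```

```bash
python3 -m handwheel '[[[-0.0015,0,0,0,0,0],[-0.003,0,0,0,0,0],[-0.003,0,0,0,0,0],[-0.003,0,0,0,0,0]]]'
```

```text
clock: 10.27
tool_pos: [0.5329, -0.2148, 0.1221]
eef_rot: [0.501, -0.5, 0.503, -0.497]
contact_force: [-1.3, -9.6, 4.0]
opening: 0.181
```

```bash
python3 -m handwheel '[[[0.003,0,0,0,0,0],[0.003,0,0,0,0,0],[0.003,0,0,0,0,0],[0.003,0,0,0,0,0],[0.003,-0.03,0,0,0,0],[0.003,-0.06,0,0,0,0],[0.003,-0.1,0,0,0,0],[0.003,-0.12,0,0,0,0],[0.003,-0.12,0,0,0,0]]]' 1; python3 - <<'E'
from h import *
plan([.54,.16,.24],1.266)
E
```

```text
clock: 11.02
tool_pos: [0.5364, -0.2126, 0.2465]
eef_rot: [0.498, -0.497, 0.503, -0.502]
contact_force: [-0.3, -0.6, -0.0]
opening: 0.83
plan [-0.3726  0.0059  0.0034] [-0.0022 -0.4032  0.0022] q7 -0.10547223075478404
plan [-0.3726  0.0059  0.0034] [-0.0024  0.5968 -0.0024] q7 -0.10547223075478404
```

```bash
python3 -m handwheel '[[[-0.39,0,0.005,0,-0.403,0],[-0.39,0,0.005,0,-0.403,0],[-0.39,0,0.005,0,-0.403,0],[-0.39,0,0.005,0,-0.403,0],[-0.39,0,0.005,0,-0.403,0],[-0.39,0,0.005,0,-0.403,0],[-0.39,0,0.005,0,-0.403,0],[-0.39,0,0.005,0,-0.403,0],[-0.39,0,0.005,0,-0.403,0],[-0.39,0,0.005,0,-0.403,0],[-0.39,0,0.005,0,-0.403,0],[-0.39,0,0.005,0,-0.403,0]]]' && python3 -m handwheel '[[[0,0,0,0,0,0],[0,0,0,0,0,0],[0,0,0,0,0,0]]]'; python3 - <<'E'
from h import *
s=r.get_state();print(s['tool_pos']);plan([.558,.193,.24],1.266)
cal=get_calibration('wrist'); im=snapshot('wrist'); save('w4.png',im); np.save('w4.npy',cal,allow_pickle=True)
im=snapshot('top');save('t4.png',im)
print(proj(cal,[.558,.193,.125]))
a=cv2.imread('pics/w4.png'); b=cv2.resize(cv2.imread('pics/t4.png')[175:280,350:490],(266,200)); o=np.zeros((600,640,3),np.uint8); o[:400]=a; o[400:,:266]=b; cv2.imwrite('pics/c4.png',o)
E
```

```text
clock: 12.02
tool_pos: [0.5379, 0.1777, 0.2406]
eef_rot: [0.699, -0.108, 0.106, -0.699]
contact_force: [-0.2, -0.6, -1.0]
opening: 1.0
clock: 12.27
tool_pos: [0.539, 0.1749, 0.2415]
eef_rot: [0.699, -0.109, 0.109, -0.698]
contact_force: [-0.6, -0.1, 0.7]
opening: 1.0
[0.53904202 0.17493558 0.24147634]
plan [0.0126 0.0014 0.023 ] [ 0.0005 -0.0015  0.0001] q7 0.24409779040776758
plan [0.0126 0.0014 0.023 ] [-0.0001  0.9985  0.0008] q7 0.24409779040776758
[347.9794 216.2494]
```

View pics/c4.png

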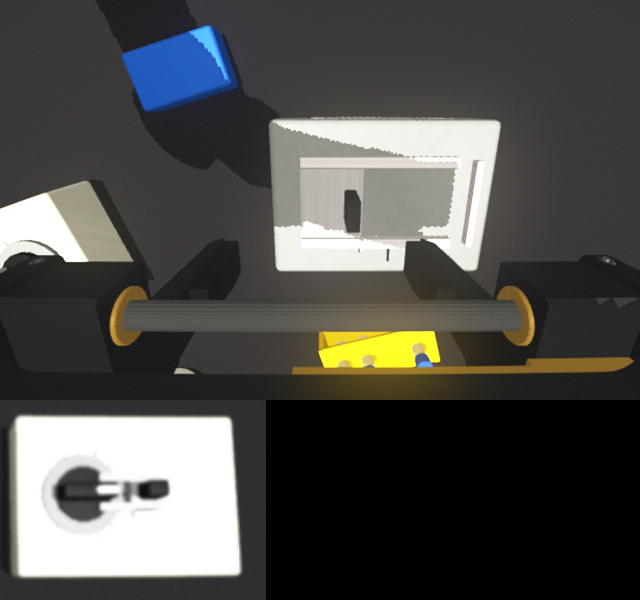

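```bash
cat > m3.py <<'E'
import m1; from m1 import *
print('---')
cal=m1.cal=np.load('w4.npy',allow_pickle=True).item()
L2=fit([(271,121),(499,122),(479,270),(277,270)],[(-.08,-.11,.08),(-.08,.11,.08),(.08,.11,.08),(.08,-.11,.08)],[.56,.22,-.3])
print(W(L2,0,-.032,.111), proj(cal,W(L2,0,-.032,.125)))
for q in [(301,159),(460,158),(301,248),(450,238)]: print(q,at(cal,q,.09))
print(at(cal,(388,255),.08))
for a in (-1,1):
  for b in (-1,1): print(a,b,proj(cal,W(L2,a*.015,-.032+b*.006,.125)),proj(cal,W(L2,a*.015,-.032+b*.006,.087)))
E
python3 m3.py | sed -n '/---/,$p'; python3 - <<'E'
import cv2
a=cv2.imread('pics/w4.png')[110:280,260:510]; cv2.imwrite('pics/w4c.png',cv2.resize(a,None,fx=3.2,fy=3.2,interpolation=cv2.INTER_CUBIC))
E
```

```text
---
[ 0.571  0.228 -0.306] rms px 2.9481925361219066 [-3.748 -1.104  5.32  -2.244 -0.135  2.747 -1.601  3.287]
[0.561 0.198 0.111] [353.997 217.82 ]
(301, 159) [0.504 0.166 0.09 ]
(460, 158) [0.547 0.307 0.09 ]
(301, 248) [0.589 0.137 0.09 ]
(450, 238) [0.624 0.283 0.09 ]
[0.629 0.22  0.08 ]
-1 -1 [347.394 201.111] [344.284 189.623]
-1 1 [361.616 201.085] [356.735 189.6  ]
1 -1 [346.628 233.996] [343.705 218.869]
1 1 [360.377 233.97 ] [355.793 218.847]
```

View pics/w4c.png

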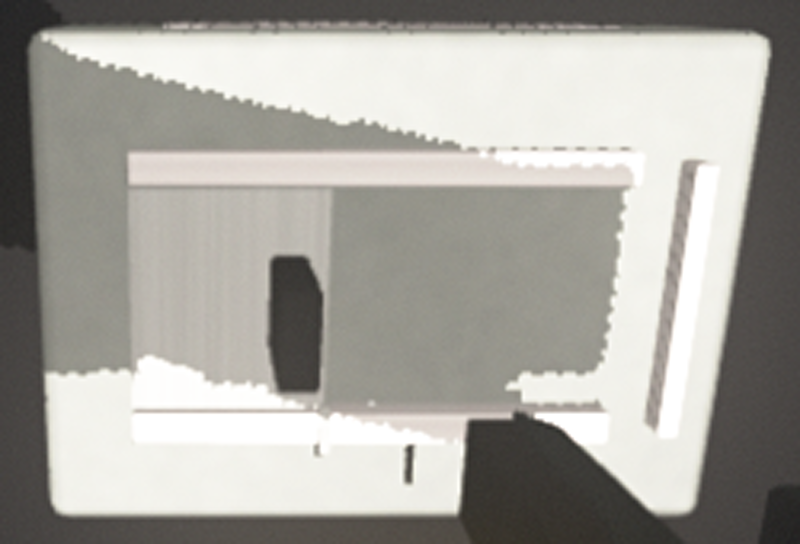

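```bash
python3 -c "
from h import *
s=r.get_state();print(s['tool_pos']);plan([.561,.1975,.113],1.268)"
```

```text
[0.53903927 0.17559885 0.24174153]
plan [0.0142 0.1287 0.0276] [ 0.0003 -0.0018  0.0001] q7 0.2443813076619812
plan [0.0142 0.1287 0.0276] [-0.0002  0.9982  0.0004] q7 0.2443813076619812
```

```bash
python3 -m handwheel '[[[0.014,0,0.0275,0,-0.002,0],[0.014,0.03,0.0275,0,-0.002,0],[0.014,0.06,0.0275,0,-0.002,0],[0.014,0.09,0.0275,0,-0.002,0],[0.014,0.12,0.0275,0,-0.002,0],[0.014,0.129,0.0275,0,-0.002,0],[0.014,0.129,0.0275,0,-0.002,0],[0.014,0.129,0.0275,0,-0.002,0],[0.014,0.129,0.0275,0,-0.002,0]]]' && python3 -m handwheel '[[[0,0,0,0,0,0],[0,0,0,0,0,0],[0,0,0,0,0,0],[0,0,0,0,0,0],[0,0,0,0,0,0],[0,0,0,0,0,0],[0,0,0,0,0,0],[0,0,0,0,0,0],[0,0,0,0,0,0],[0,0,0,0,0,0],[0,0,0,0,0,0],[0,0,0,0,0,0]]]' -1 45 && python3 -m handwheel '[[[0,0,0,0,0,0],[0,0,0,0,0,0],[0,0,0,0,0,0],[0,0,0,0,0,0],[0,0,0,0,0,0]]]'; python3 -c "
from h import *
s=r.get_state();print(s['tool_pos']);plan([.561,.1975,.113],1.268)"
```

```text
clock: 13.12
tool_pos: [0.5615, 0.1997, 0.1147]
eef_rot: [-0.698, 0.105, -0.107, 0.7]
contact_force: [-0.3, -0.6, -0.7]
opening: 1.001
clock: 14.12
tool_pos: [0.5601, 0.1977, 0.1127]
eef_rot: [0.7, -0.106, 0.106, -0.698]
contact_force: [-1.7, -1.5, 3.4]
opening: 0.135
clock: 14.53
tool_pos: [0.5603, 0.1984, 0.1127]
eef_rot: [0.7, -0.106, 0.106, -0.699]
contact_force: [-1.1, -2.4, 1.9]
opening: 0.13
[0.5603094  0.19842225 0.11269035]
plan [ 0.0009 -0.0003 -0.0007] [ 0.0003  0.0009 -0.    ] q7 0.11271130647940004
plan [ 0.0009 -0.0003 -0.0007] [-0.0001 -0.9991 -0.0005] q7 0.11271130647940004
```

```bash
python3 -m handwheel '[[[0,0,0.003,0,0,0],[0,0,0.006,0,0,0],[0,0,0.009,0,0,0],[0,0,0.012,0,0,0],[0,0,0.015,0,0,0],[0,0,0.018,0,0,0],[0,0,0.021,0,0,0],[0,0,0.024,0,0,0],[0,0,0.027,0,0,0],[0,0,0.030,0,0,0],[0,0,0.030,0,0,0],[0,0,0.030,0,0,0]]]' && python3 -m handwheel '[[[0,0,0,0,0,0],[0,0,0,0,0,0]]]'; python3 - <<'E'
from h import *
s=r.get_state(); d=np.array(s['tool_pos'])-[.5603,.1984,.1127]; print(d, d[:2]@[np.cos(1.268),np.sin(1.268)], s['contact_force'][:2]@np.array([np.cos(1.268),np.sin(1.268)]))
im=snapshot('top'); save('t5.png',im[135:280,95:275]); cal=get_calibration('wrist'); w=snapshot('wrist'); save('w5.png',w)
a=cv2.resize(cv2.imread('pics/t5.png'),(640,516),interpolation=cv2.INTER_CUBIC); cv2.imwrite('pics/t5c.png',a)
E
```

```text
clock: 15.53
tool_pos: [0.5691, 0.2259, 0.1126]
eef_rot: [0.701, -0.106, 0.106, -0.698]
contact_force: [-2.7, -7.3, 5.2]
opening: 0.129
clock: 15.7
tool_pos: [0.569, 0.2257, 0.1126]
eef_rot: [0.701, -0.106, 0.106, -0.698]
contact_force: [-3.3, -7.7, 6.0]
opening: 0.134
[ 8.73835096e-03  2.73458285e-02 -6.33835891e-05] 0.0287074609566625 -8.335450856784231
```

View pics/w5.png

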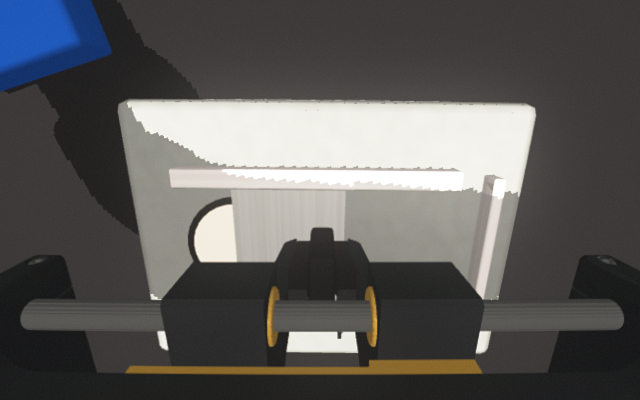

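```bash
python3 -m handwheel '[[[0,0,0.001,0,0,0],[0,0,0.001,0,0,0],[0,0,0.001,0,0,0],[0,0,0.001,0,0,0],[0,0,0.001,0,0,0],[0,0,0.001,0,0,0],[0,0,0.001,0,0,0],[0,0,0.001,0,0,0],[0,0,0.001,0,0,0]]]'; python3 - <<'E'
from h import *
s=r.get_state(); d=np.array(s['tool_pos'])-[.5603,.1984,.1127]; u=np.array([np.cos(1.268),np.sin(1.268)]); print(d[:2]@u, s['contact_force'][:2]@u)
cal=get_calibration('wrist')
for q,z in [((236,220),.085),((347,220),.085),((200,220),.08)]: print(at(cal,q,z)[:2]@u-np.array([.571,.228])@u)
E
```

```text
clock: 16.55
tool_pos: [0.5693, 0.2265, 0.1126]
eef_rot: [0.701, -0.106, 0.106, -0.698]
contact_force: [-4.2, -7.4, 6.8]
opening: 0.139
0.029508167756312056 -8.314133963961831
-0.04844323587684696
0.012451824433858227
-0.07052113639186613
```

View pics/t5c.png

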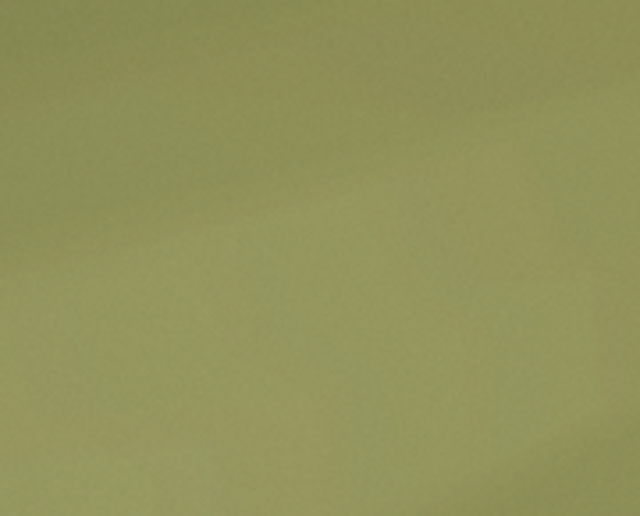

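```bash
python3 -c "
from h import *
print(job.finish_job()); s=r.get_state(); print(s['clock'],s['tool_pos'],s['opening'],s['contact_force'])"
```

```text
the job is handed in; nothing more can be done
None
the job is handed in; nothing more can be done
```

I turned the knob to the bold mark, slid the lock home, then pulled the shutter to its half line. I handed the job in at about 16.5 s with the gripper still holding the shutter; no verdict was reported.

- **Knob:** I turned it clockwise by about 63°. The wrist picture afterwards shows the pointer in line with the bold mark, with the lock still open.
- **Lock:** It travelled 48 mm. Pushing on moved it only 0.2 mm more while the force rose to 9.6 N, so it is against its stop. A top-camera picture also shows it over the pointer.
- **Shutter:** The arm moved 29.5 mm from the shut position, and the spring pulls back with 8.3 N (8.4 N expected at half). In the picture, the plate edges put the travel about 1.5 to 2.5 mm past half, which is within my error on the lamp house's position. The grip is set to 45 N.
- **Not confirmed:** I could not see the steel finger against the half line, because the arm blocked the top camera and the gripper hid it from the wrist camera.
- **Slide box, bottle and tube rack:** I planned no moves near them and saw no contact forces suggesting a touch. I did not re-measure their positions at the end.

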